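# Measure the groove depth of a display base with a sprung depth gauge

## Task

Check the groove of the empty wooden display base, the one with no stone standing in it. Lift the sprung depth gauge off its metal rest, set it on that base about half-way along the groove, with its foot bar straight across the groove and its probe in the middle, and press it down until the foot sits flat on the wood so that the pointer shows the depth. Then let go and leave the gauge sitting there flat.

Things in the scene. Friction and masses are not known exactly. Their poses are not given: they have to be found in the camera images.
- gauge_grip (a point): Upright depth gauge, 0.3 kg, 90 mm tall: black body 24 (x) by 32 (y) by 80 mm on a steel foot bar 26 (x) by 80 (y) by 10 mm. This point is its centre, 45 mm above the foot's underside; z up, y along the foot bar, -x the face with the scale. Grip the body across its 32 mm width. It starts with its foot flat on a fixed aluminium rest 40 x 90 mm, 30 mm high, the probe hanging in a well.
- gauge_probe (a joint): The gauge's sprung pin, 6 mm thick, in the middle of the foot; travel in m. At 0 its tip is 16 mm below the foot's underside; grows to 0.016 as it is pushed in. That takes about 4 N, more than the gauge's weight (3 N), so it must be pressed down; once the foot is flat the weight keeps it flat. In the 10 mm deep groove with the foot flat it reads 0.006.
- groove (a point): The empty display base: a fixed wooden block 70 (x) by 100 (y) by 30 mm high with a groove 28 mm wide and 10 mm deep cut right through along its x axis. This point is at the middle of the groove's length and width, level with the block's top face; z up.
- groove_taken (a point): The other display base, the same block and groove, same point, but with a black stone point 85 mm tall standing in its groove. Not to be measured.
Mind the look-alikes: they are no part of the job. Of the things like the part that bears gauge_grip, leave any that is yellow; of the rest the larger one is meant.

How it is judged:
By the outcome, as a careful person would: the job done as asked, in the order asked, and still so for the second after the job is handed in, with the robot touching nothing.
It also fails if it takes over 35 s, if anything falls off the work surface, if the arm or the gripper's body presses on something with over 40 N, if the wrist force passes 120 N, or if a joint passes its speed limit or range.

## Robot

A 6-joint arm with a two-finger parallel gripper is mounted at the origin on a cart in front of the work surface, level with it; the furniture and walls round the work are solid. World frame = base frame: x ahead of the robot, y to its left, z up, the work surface at z = 0. Lengths are in mm, angles in rad, forces in N, time in s.
With the tool pointing down it reaches from about 300 to 825 mm from the base axis. Payload 5.4 kg.
Tool frame: the origin (TCP) lies at the very end of the fingers, on their centre line; the grasp point (between the pads) lies grasp_offset behind it (grasp_offset is the distance from the TCP to the grasp point, in mm); z points along the fingers, y is the line along which they close (so a half turn about z gives the same grasp; the last joint's range is limited). The gripper opens to 92 mm and grips with 3 to 60 N. Pads are 20 mm wide; open, the fingers measure 128 mm over their backs; the gripper's body (75 mm by 189 mm) begins 69 mm behind the grasp point.
Start: joints at [-1.373, 0.158, 1.597, -0, 1.386, -0.21], TCP at [228.015, -527.84, 214.601] pointing down, gripper open.
Joint ranges: [-2.91, 2.91], [-0.94, 2.29], [0.18, 2.7], [-1.29, 4.43], [0.17, 2.64], [-3, 3]. Speed limits (rad/s): [2.57, 2.57, 3.14, 3.14, 3.14, 3.14].

## Interface

Orientations are given as a 3x3 rotation matrix whose columns are the frame's x, y, z axes.
In Python, from rig import * gives the robot as it stands.
- The arm moves only by the tool jog_arm, never from a script. Its argument "motion" is text: rows parted by semicolons, each of 7 numbers parted by spaces: the shift along the tool's x, y, z in m, then the turn, a rotation vector about the tool's x, y, z in degrees, then the closure, from 0 (fully open) to 1 (shut). A call has exactly 10 rows; each row is the pose to reach, as a shift and turn from the pose commanded when the call began, along the tool's axes at that moment; what a row does not reach only later rows make up. A row lasts 1/10 s, in which the tool goes at most 50 mm and 8.59 degrees, less where a joint would pass 70% of its speed; a pose out of reach is approached as far as the arm can. A call with a gripper value outside its range is refused whole. The fingers move at their own pace and stop on an object; "grip_force" is the grip in N (left out, the last holds). Time passes only in rows, so rows that repeat a pose let the fingers close, or fill a call up. It gives the time, the measured TCP pose, the force, the opening and the grip force at its end, in the units of the state.
- state(): the state, without advancing time (a new reading comes with each control period).
- snapshot(name): name is "scene" or "top" or "wrist"; returns a dict with "color" (384x512x3 uint8, red, green, blue), "camera_matrix" (3x3 intrinsics, pixels), "k1" (the pictures are not rectified: a ray, as slopes to the right and down, at radius r is drawn at 1 + k1 r^2 times it, then the intrinsics apply), "camera_from_world" (4x4, takes a point from world to camera coordinates). Camera axes: x right, y up, looking along -z (the intrinsics and any distortion apply to the point x, -y, -z); pixel columns grow to the right and rows downward; lengths in mm; the calibration is good to about 2 mm. A picture is of the moment at which its call begins. There is no depth.
- hand_in(): hands the job in; it is judged then, once.
The state is a dict: "time_s": time; "joints": joint angles; "joint_vel": joint speeds; "tau": joint torques, N m; "tool_pos": TCP position; "orientation": TCP orientation; "ft_force": force on the tool from outside, world axes, zero at the start; "torque": the same for the moment, N m; "opening": opening from 0.0 (shut) to 1.0 (fully open); "grasp_force": force on a finger pad.
Only numpy, scipy, OpenCV 4.12 (cv2) and the standard library are available. Lean on these libraries where they do the work, as an engineer would, in place of code of your own. Each camera call takes 0.05 s, during which the arm holds its last target. There are 200 camera calls.

## Working session

There is one attempt and no reset: what is moved stays moved. The work goes in short steps, Python scripts to look and compute and a tool call to move; the robot and the scene stay as the last step left them, time stands still between calls to the robot, and variables do not carry over. Pictures are saved under pics/ and viewed, at most 10 in all, crops included, and the job is handed in when it is done.

Besides the shell and the picture viewer there is one more tool, called after "Request:" by a JSON object that holds its "name" and its "arguments". jog_arm: Moves the arm, as the interface text tells. Its arguments: {"type":"object","properties":{"motion":{"type":"string"},"grip_force":{"type":"number"}},"required":["motion"]}

```bash
mkdir -p pics; cat > h.py <<'E'
from rig import *
import numpy as np, cv2
def ray(s,u,v):
    K=s["camera_matrix"];k=s["k1"];x=(u-K[0,2])/K[0,0];y=(v-K[1,2])/K[1,1]
    a,b=x,y
    for _ in range(30):
        f=1+k*(a*a+b*b);a,b=x/f,y/f
    T=np.array(s["camera_from_world"]);R=T[:3,:3];o=-R.T@T[:3,3]
    return o,R.T@np.array([a,-b,-1.])
def onz(s,u,v,z):
    o,d=ray(s,u,v);return o+d*(z-o[2])/d[2]
def proj(s,p):
    T=np.array(s["camera_from_world"]);c=T[:3,:3]@np.array(p,float)+T[:3,3]
    a,b=c[0]/-c[2],-c[1]/-c[2];f=1+s["k1"]*(a*a+b*b);K=s["camera_matrix"]
    return K[0,0]*a*f+K[0,2],K[1,1]*b*f+K[1,2]
def save(n,c,z=1): cv2.imwrite(n,cv2.resize(cv2.cvtColor(c,cv2.COLOR_RGB2BGR),None,fx=z,fy=z,interpolation=cv2.INTER_CUBIC))
E
python3 - <<'E'
from h import *
import pickle
for n in("scene","top"):
    s=snapshot(n);s={k:(np.array(v) if k!="k1" else v) for k,v in s.items()};pickle.dump(s,open(n+".pkl","wb"));save(f"pics/{n}0.png",s["color"],1.5)
    T=s["camera_from_world"];print(n,-T[:3,:3].T@T[:3,3],s["k1"])
print(state())
E
```

```text
scene [  4.90924608 654.95103834 922.07557527] -0.1013057563672384
top [406.57772755 -55.80713433 995.24983346] 0.05471070419295919
{'time_s': 0.1, 'joints': array([-1.37307618e+00,  1.59012806e-01,  1.59812023e+00,  4.58487140e-06,
        1.38620709e+00, -2.10096099e-01]), 'joint_vel': array([-0.00051627, -0.00160123, -0.00286005,  0.00024879,  0.00025306,
       -0.00076966]), 'tau': array([ 4.30347700e-04, -3.86500812e+01, -3.22961533e+01,  7.03162397e-02,
        3.39555717e-02, -4.78617278e-05]), 'tool_pos': array([ 227.91615227, -527.27118959,  213.69537013]), 'orientation': array([[ 9.17989499e-01,  3.96604544e-01, -3.38844190e-04],
       [ 3.96604518e-01, -9.17987973e-01,  1.71430997e-03],
       [ 3.68848233e-04, -1.70810569e-03, -9.99998473e-01]]), 'ft_force': array([ 0.78333414, -0.03349714, -0.36393279]), 'torque': array([0.00443903, 0.02661558, 0.01681171]), 'grasp_force': 0.0, 'opening': 0.9992104512393812}
```

View pics/scene0.png

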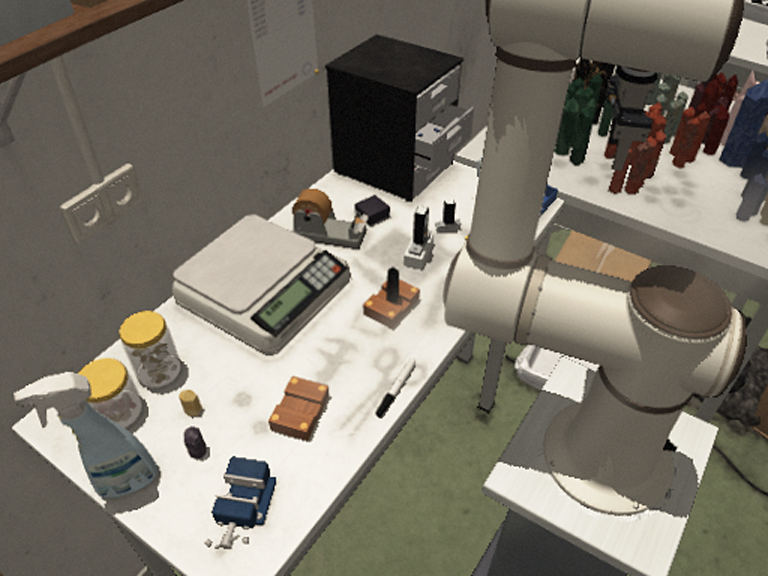

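View pics/top0.png

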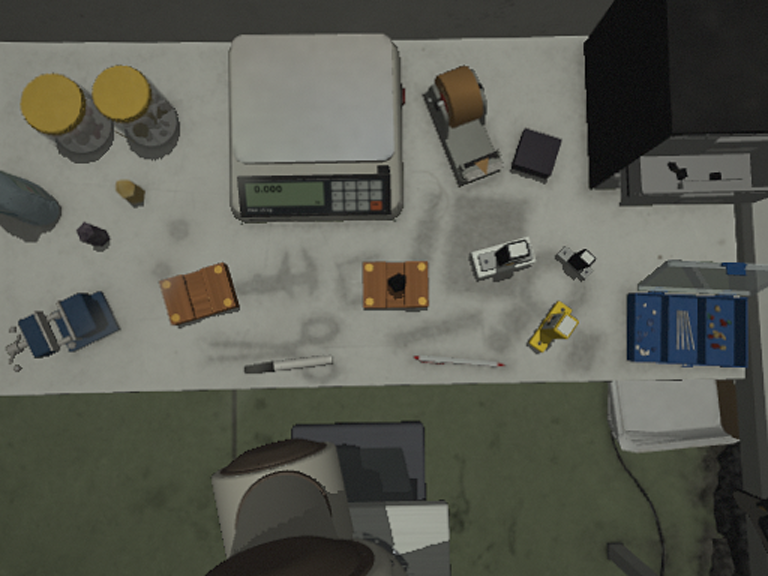

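Gauge candidates in the top picture (1.5× pixels): a black one on a metal rest at (505,257), a smaller black one at (577,260), and a yellow one at (553,327). I take the one at (505,257), because it is not yellow and is the larger of the other two. The empty base is at (200,293). The base at (395,285) has the stone in it. I'll confirm this in an enlarged crop.

```bash
python3 - <<'E'
from h import *
import pickle
t=pickle.load(open("top.pkl","rb"));s=pickle.load(open("scene.pkl","rb"))
a=t["color"][150:240,300:410];b=t["color"][165:225,95:170];c=s["color"][125:185,260:315]
def z(i,w,h): return cv2.resize(i,(w,h),interpolation=cv2.INTER_CUBIC)
im=np.zeros((600,800,3),np.uint8)
im[:360,:440]=z(a,440,360);im[:300,440:800]=z(b,360,288+12);im[360:600,:220]=z(c,220,240)
save("pics/crop1.png",im)
E
```

```text
(no output)
```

View pics/crop1.png

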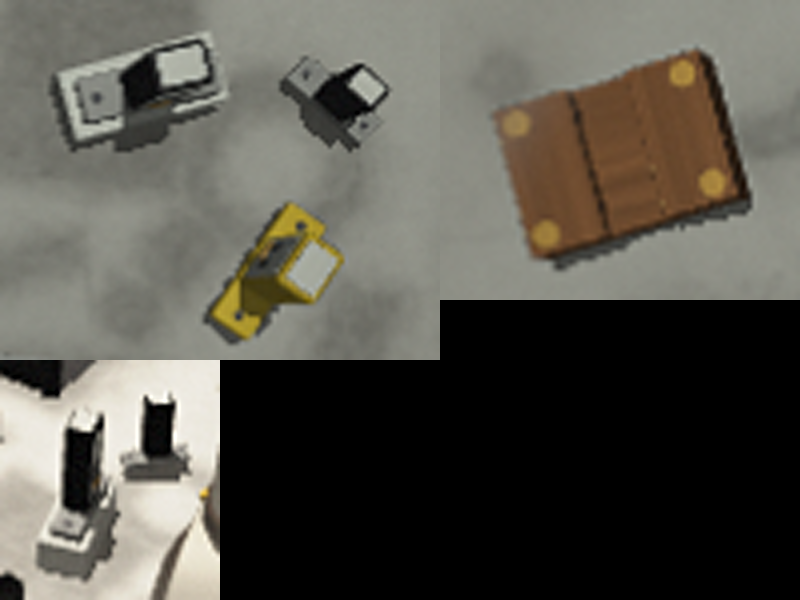

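The crop confirms it: the larger black gauge stands on the silver rest (top picture, full-res, about (335,172)). The smaller black one stands without a rest, and the third is yellow. The empty groove runs along the short side of the base, about (133,195). Next I'll measure the base from its four brass dots at z=30, and the gauge from its pale top face at z=120 and the rest outline.

```bash
cat > m.py <<'E'
from h import *
import pickle
t=pickle.load(open("top.pkl","rb"));c=t["color"].astype(int)
hsv=cv2.cvtColor(t["color"],cv2.COLOR_RGB2HSV)
def blobs(m,x0,y0,x1,y1,amin):
    mm=np.zeros(m.shape,np.uint8);mm[y0:y1,x0:x1]=m[y0:y1,x0:x1]
    n,l,st,ce=cv2.connectedComponentsWithStats(mm)
    return [(ce[i],st[i,4],l==i) for i in range(1,n) if st[i,4]>=amin]
# base dots
m=((hsv[...,0]>=15)&(hsv[...,0]<=28)&(hsv[...,1]>120)&(hsv[...,2]>125)).astype(np.uint8)
P=[]
for ce,a,_ in blobs(m,100,165,165,225,6):
    p=onz(t,*ce,30);P.append(p[:2]);print("dot",ce.round(1),a,p.round(1))
P=np.array(P);print("base c",P.mean(0),cv2.minAreaRect(P.astype(np.float32)))
# wood
m=((hsv[...,1]>80)&(hsv[...,2]>60)).astype(np.uint8)
for ce,a,l in blobs(m,98,165,170,228,300):
    ys,xs=np.nonzero(l);W=np.array([onz(t,x,y,30)[:2] for x,y in zip(xs,ys)],np.float32);print("wood",a,cv2.minAreaRect(W))
# gauge
v=hsv[...,2]
print("bg v",v[200,340],"rest",v[168,318],v[165,345])
m=((v>190)&(hsv[...,1]<40)).astype(np.uint8)
for th in(160,175,190,205):
  m=((v>th)&(hsv[...,1]<40)).astype(np.uint8)
  for ce,a,l in blobs(m,308,150,366,190,20):
    ys,xs=np.nonzero(l)
    for z in(120,30):
        W=np.array([onz(t,x,y,z)[:2] for x,y in zip(xs,ys)],np.float32);r=cv2.minAreaRect(W);print(th,ce.round(1),a,z,np.round(r[0],1),np.round(r[1],1),round(r[2],1))
E
python3 m.py
```

```text
dot [145.  179.3] 24 [512.2 183.   30. ]
dot [111.6 189.9] 9 [489.5 257.8  30. ]
dot [151.5 201. ] 28 [462.6 168.5  30. ]
dot [116.7 211.5] 26 [440.5 246.1  30. ]
base c [476.21054155 213.85805548] ((476.4272155761719, 214.36167907714844), (51.724002838134766, 80.75494384765625), 15.860427856445312)
wood 1345 ((475.4287414550781, 212.87152099609375), (71.04501342773438, 100.16751861572266), 16.23040771484375)
bg v 133 rest 186 178
160 [322.3 172.6] 101 120 [ 507.8 -213.4] [34.8 42.5] 14.2
160 [322.3 172.6] 101 30 [ 518.2 -229.7] [38.4 46.9] 14.2
160 [344.9 165.9] 82 120 [ 522.3 -252.3] [16.7 20.6] 11.9
160 [344.9 165.9] 82 30 [ 534.2 -272.5] [18.4 22.7] 11.9
175 [322.8 172.2] 77 120 [ 507.8 -214.3] [34.3 40.8] 14.1
175 [322.8 172.2] 77 30 [ 518.2 -230.6] [37.8 45. ] 14.1
175 [344.9 165.9] 76 120 [ 522.3 -252.6] [15.7 20.1] 12.0
175 [344.9 165.9] 76 30 [ 534.2 -272.8] [17.4 22.2] 12.0
```

```bash
cat >> h.py <<'E'
import json,sys
from scipy.spatial.transform import Rotation as Ro
def down(a):
    c,s_=np.cos(np.radians(a)),np.sin(np.radians(a));return np.array([[c,s_,0],[s_,-c,0],[0,0,-1.]])
def cmd(): return json.load(open("cmd.json"))   # [x,y,z,a]
def put(shift,rz):  # log a jog actually sent (m, deg about tool z)
    x,y,z,a=cmd();p=np.array([x,y,z])+down(a)@(np.array(shift)*1000);json.dump([*p,a-rz],open("cmd.json","w"))
def plan(x,y,z,a):
    c=cmd();print("shift m",(down(c[3]).T@(np.array([x,y,z])-c[:3])/1000).round(4),"rz",round(c[3]-a,2))
E
echo '[228.015,-527.84,214.601,23.366]' > cmd.json
python3 - <<'E'
from h import *
import rig
print([n for n in dir(rig) if not n.startswith('_')], getattr(rig,'grasp_offset',None))
plan(515,-245,225,14)
import pickle;t=pickle.load(open("top.pkl","rb"))
for uv in [(393,123),(413,135),(390,27)]: print(onz(t,*uv,0).round(), onz(t,*uv,300).round())
E
```

```text
['MotionError', 'grasp_offset', 'hand_in', 'snapshot', 'state'] 18.700000000000003
shift m [ 0.3756 -0.1458 -0.0104] rz 9.37
[ 638. -396.    0.] [ 568. -294.  300.]
[ 608. -442.    0.] [ 547. -325.  300.]
[ 870. -397.    0.] [ 730. -294.  300.]
```

Request:
{"name": "jog_arm", "arguments": {"motion": "0.018 -0.007 -0.001 0 0 0.5 0; 0.056 -0.022 -0.002 0 0 1.5 0; 0.098 -0.038 -0.003 0 0 2.5 0; 0.143 -0.055 -0.004 0 0 3.5 0; 0.188 -0.073 -0.005 0 0 5 0; 0.233 -0.09 -0.006 0 0 6 0; 0.278 -0.108 -0.007 0 0 7 0; 0.32 -0.124 -0.009 0 0 8 0; 0.356 -0.138 -0.01 0 0 9 0; 0.375 -0.146 -0.01 0 0 9.4 0"}}

```text
time_s: 1.1
tool_pos: [516.0, -242.4, 224.3]
orientation: [[0.97, 0.244, -0.0], [0.244, -0.97, 0.001], [0.0, -0.001, -1.0]]
ft_force: [-0.1, -0.4, -0.1]
opening: 0.998
grasp_force: 0.0
```

```bash
python3 - <<'E'
from h import *
import pickle
put([.375,-.146,-.01],9.4);print(cmd(),state()["tool_pos"],state()["joints"].round(2))
s=snapshot("wrist");s={k:(np.array(v) if k!="k1" else v) for k,v in s.items()};pickle.dump(s,open("w1.pkl","wb"));save("pics/w1.png",s["color"],1.5)
print(state()["tool_pos"]);T=s["camera_from_world"];print(-T[:3,:3].T@T[:3,3])
E
```

```text
[514.3572318734803, -245.08723476911143, 224.601, 13.966] [ 515.95689978 -242.44223312  224.27946202] [-0.65  0.14  1.6   0.    1.4   0.67]
[ 516.97791114 -240.97508963  224.15537255]
[ 591.346427   -223.67058823  395.1798881 ]
```

View pics/w1.png

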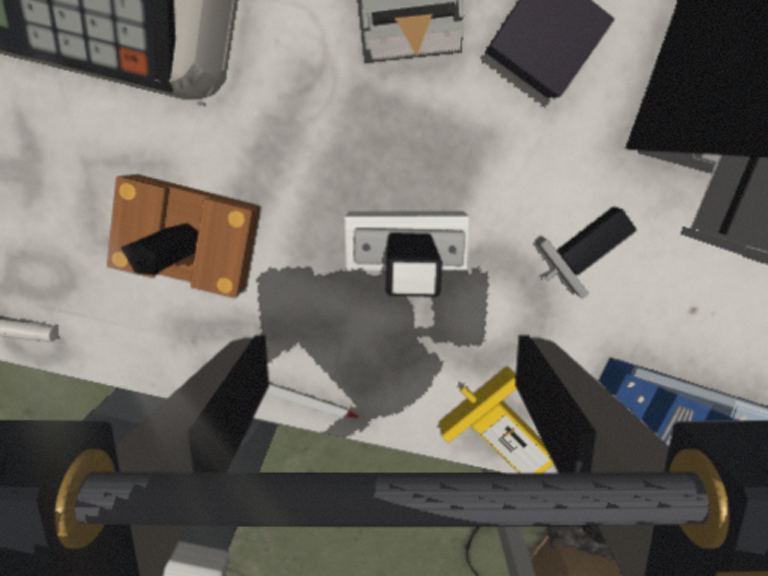

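The wrist view shows the large gauge upright on its rest, with its top face at about (413,278) and its foot at about (410,247). The small black and yellow look-alikes have toppled away from my path, with no contact force recorded. They are not part of the job. Now to measure the gauge from close by.

```bash
python3 - <<'E'
from h import *
import pickle
s=pickle.load(open("w1.pkl","rb"));hsv=cv2.cvtColor(s["color"],cv2.COLOR_RGB2HSV);v=hsv[...,2]
def rep(name,m,box,zs,amin=100):
    x0,y0,x1,y1=box;mm=np.zeros(m.shape,np.uint8);mm[y0:y1,x0:x1]=m[y0:y1,x0:x1]
    n,l,st,ce=cv2.connectedComponentsWithStats(mm)
    for i in range(1,n):
        if st[i,4]<amin: continue
        ys,xs=np.nonzero(l==i)
        for z in zs:
            W=np.array([onz(s,x,y,z)[:2] for x,y in zip(xs,ys)],np.float32);r=cv2.minAreaRect(W)
            print(name,ce[i].round(1),st[i,4],st[i,:4],z,np.round(r[0],1),np.round(r[1],1),round(r[2],1))
print(v[152:200:3,275],v[165,225:320:4])
rep("white",(v>200),(225,138,318,200),(120,30))
rep("dark",(v<45),(250,150,300,200),(120,))
rep("foot",(v>110)&(v<185),(232,150,312,182),(40,),60)
E
```

```text
[165  74  18  21  26  26  22  43 206 213 212 210 207 207 201  92] [152 152 212 148 124  91 157 158  73  18  25  23  26  24  21  23  30 159
 158  88 159 158 173 164]
white [267.1 150.7] 669 [230 145  83  34] 120 [ 539.5 -245.1] [28.1 67.9] 15.6
white [267.1 150.7] 669 [230 145  83  34] 30 [ 522.6 -252.2] [37.3 90.1] 15.6
white [275.6 184.8] 474 [263 176  27  19] 120 [ 520.1 -254.4] [15.9 22.1] 14.1
white [275.6 184.8] 474 [263 176  27  19] 30 [ 496.8 -264.4] [21.1 29.3] 14.1
dark [272.6 166.7] 611 [257 156  37  41] 120 [ 527.3 -251.6] [34.8 30.4] 14.1
foot [270.2 163.4] 1139 [232 151  80  31] 40 [ 518.7 -253.3] [33.2 86.5] 14.1
```

```bash
python3 - <<'E'
from h import *
import pickle
s=pickle.load(open("w1.pkl","rb"))
print([onz(s,u/1.5,v/1.5,15).round() for u,v in[(540,240),(580,295),(625,215)]])
st=state();print(st["tool_pos"]-cmd()[:3],st["joint_vel"].round(3));plan(521,-253.3,57,14.8)
E
```

```text
[array([ 546., -353.,   15.]), array([ 511., -398.,   15.]), array([ 580., -409.,   15.])]
[ 2.62067926  4.11214514 -0.44562745] [-0.061 -0.014  0.022 -0.022 -0.001 -0.092]
shift m [0.0045 0.0096 0.1676] rz -0.83
```

Request:
{"name": "jog_arm", "arguments": {"motion": "0.0045 0.0095 0.003 0 0 -0.8 0; 0.0045 0.0095 0.012 0 0 -0.8 0; 0.0045 0.0095 0.03 0 0 -0.8 0; 0.0045 0.0095 0.055 0 0 -0.8 0; 0.0045 0.0095 0.083 0 0 -0.8 0; 0.0045 0.0095 0.111 0 0 -0.8 0; 0.0045 0.0095 0.137 0 0 -0.8 0; 0.0045 0.0095 0.156 0 0 -0.8 0; 0.0045 0.0095 0.1655 0 0 -0.8 0; 0.0045 0.0095 0.1675 0 0 -0.8 0"}}

```text
time_s: 2.15
tool_pos: [519.5, -253.5, 55.4]
orientation: [[0.967, 0.253, -0.002], [0.253, -0.967, 0.002], [-0.002, -0.002, -1.0]]
ft_force: [-0.9, -0.2, -0.9]
opening: 1.004
grasp_force: 0.0
```

```bash
python3 - <<'E'
from h import *
import pickle
put([.0045,.0095,.1675],-.8);st=state();print(cmd(),st["tool_pos"]-cmd()[:3],st["joint_vel"].round(3))
s=snapshot("wrist");s={k:(np.array(v) if k!="k1" else v) for k,v in s.items()};pickle.dump(s,open("w2.pkl","wb"));save("pics/w2.png",s["color"],1.5)
E
```

```text
[521.0169955356074, -253.22034905360363, 57.101, 14.766] [-1.54156465 -0.25636085 -1.70208114] [ 0.01  -0.002 -0.022  0.    -0.023  0.003]
```

View pics/w2.png

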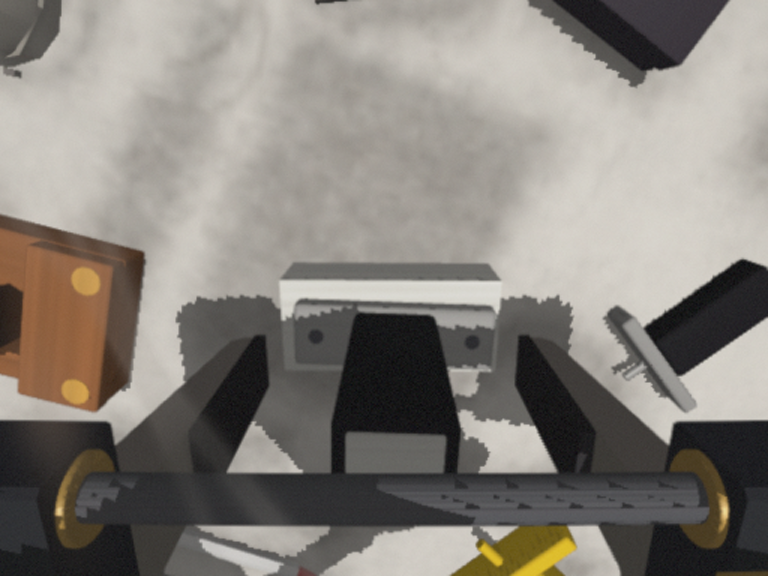

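The fingers straddle the gauge body, which is centred at x≈396 against a finger mid-line of ≈392. The foot is turned about 1.5° relative to the tool, so I'll turn with it and close.

Request:
{"name": "jog_arm", "arguments": {"motion": "0 0 0 0 0 1.5 0; 0 0 0 0 0 1.5 0.3; 0 0 0 0 0 1.5 0.6; 0 0 0 0 0 1.5 0.8; 0 0 0 0 0 1.5 0.8; 0 0 0 0 0 1.5 0.8; 0 0 0 0 0 1.5 0.8; 0 0 0 0 0 1.5 0.8; 0 0 0 0 0 1.5 0.8; 0 0 0 0 0 1.5 0.8", "grip_force": 30}}

```text
time_s: 3.2
tool_pos: [521.1, -253.3, 57.1]
orientation: [[0.973, 0.229, 0.0], [0.229, -0.973, -0.0], [0.0, 0.0, -1.0]]
ft_force: [0.5, 0.2, -0.8]
opening: 0.343
grasp_force: 30.0
```

```bash
python3 - <<'E'
from h import *
put([0,0,0],1.5);st=state();print(cmd(),st["tool_pos"],st["tool_pos"]-cmd()[:3],st["ft_force"],st["opening"]*92,st["grasp_force"])
plan(521,-253.2,190,13.27)
E
```

```text
[521.0169955356074, -253.22034905360363, 57.101, 13.266] [ 521.08297189 -253.33289394   57.1051817 ] [ 0.06597636 -0.11254489  0.0041817 ] [ 0.53068022  0.21321949 -0.78746185] 31.5386776580127 29.965444207191467
shift m [-0.     -0.     -0.1329] rz -0.0
```

Request:
{"name": "jog_arm", "arguments": {"motion": "0 0 -0.003 0 0 0 0.8; 0 0 -0.011 0 0 0 0.8; 0 0 -0.025 0 0 0 0.8; 0 0 -0.045 0 0 0 0.8; 0 0 -0.068 0 0 0 0.8; 0 0 -0.091 0 0 0 0.8; 0 0 -0.112 0 0 0 0.8; 0 0 -0.13 0 0 0 0.8; 0 0 -0.143 0 0 0 0.8; 0 0 -0.15 0 0 0 0.8"}}

```text
time_s: 4.2
tool_pos: [521.5, -253.6, 209.2]
orientation: [[0.973, 0.23, 0.002], [0.23, -0.973, -0.002], [0.002, 0.002, -1.0]]
ft_force: [-1.2, -0.4, -3.6]
opening: 0.343
grasp_force: 30.0
```

```bash
python3 - <<'E'
from h import *
import pickle
put([0,0,-.15],0);st=state();print(cmd(),st["tool_pos"],st["ft_force"],st["opening"]*92,st["grasp_force"])
plan(476,213.5,207,16.1);plan(500,-20,207,14.5)
s=snapshot("wrist");s={k:(np.array(v) if k!="k1" else v) for k,v in s.items()};pickle.dump(s,open("w3.pkl","wb"));save("pics/w3.png",s["color"],1.5)
E
```

```text
[521.0169955356074, -253.22034905360363, 207.101, 13.266] [ 521.53033445 -253.57780935  209.20307994] [-1.19619766 -0.43223557 -3.58113065] 31.556047701588703 29.96482014656067
shift m [ 6.330e-02 -4.646e-01  1.000e-04] rz -2.83
shift m [ 3.310e-02 -2.318e-01  1.000e-04] rz -1.23
```

View pics/w3.png

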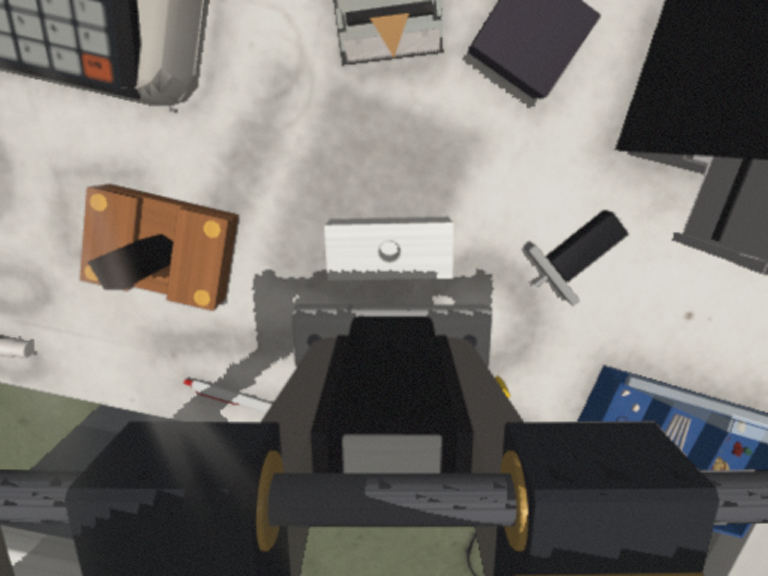

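The gauge is lifted clear, upright and square to the fingers: foot edge from (294,308) to (490,308), empty well at (389,250). Next: the gauge's offset from the TCP.

```bash
python3 - <<'E'
from h import *
import pickle
s=pickle.load(open("w3.pkl","rb"));v=cv2.cvtColor(s["color"],cv2.COLOR_RGB2GRAY)
print(v[198:216,205],v[198:216,260],v[198:216,318]);print(v[208,188:208],v[208,318:336])
st=state();p=np.array([521.53,-253.58,209.2]);R=down(13.27)
for u,vv in[(294,307),(490,307),(392,307)]: print((R.T@(onz(s,u/1.5,vv/1.5,p[2]-17.1)-p)).round(1))
print(onz(s,389/1.5,250/1.5,30),state()["tool_pos"])
b=pickle.load(open("w2.pkl","rb"));h=cv2.cvtColor(b["color"],cv2.COLOR_RGB2GRAY)
for u,vv in[(297,300),(495,308)]: print("before",onz(b,u/1.5,vv/1.5,40))
E
```

```text
[ 96  97  97  99  93  85  84  93 114 137 123  88  79  82  81  85  82  81] [ 81  81  81  80  81  83  86  92 112 139 152 156 123  53  23  27  19  28] [105 106 105 105  98  91  89  94 106 102  84  81  82  81  81  85  86  86]
[102 102 101 102 100 101 108 124 125 101  84  80  82  84  88 108 121 123
 124 125] [ 84  84  86 111 120 122 124 136 140 148 192 213 214 211 210 207 205 204]
[ 13.4 -38.5  17.1]
[13.3 39.  17.1]
[13.4  0.2 17.1]
[ 522.05831101 -251.9447641    30.        ] [ 521.75497048 -253.73235919  209.61139228]
before [ 526.28140239 -213.48448228   40.        ]
before [ 542.76180893 -289.1284293    40.        ]
```

Request:
{"name": "jog_arm", "arguments": {"motion": "0.001 -0.010 0 0 0 0 0.8; 0.004 -0.032 0 0 0 0 0.8; 0.008 -0.062 0 0 0 0 0.8; 0.014 -0.1 0 0 0 0 0.8; 0.02 -0.142 0 0 0 -0.5 0.8; 0.026 -0.185 0 0 0 -1 0.8; 0.033 -0.229 0 0 0 -1.2 0.8; 0.039 -0.273 0 0 0 -1.5 0.8; 0.045 -0.316 0 0 0 -2 0.8; 0.05 -0.358 0 0 0 -2.3 0.8"}}

```text
time_s: 5.25
tool_pos: [485.8, 109.0, 205.8]
orientation: [[0.963, 0.269, -0.002], [0.269, -0.963, 0.0], [-0.002, -0.001, -1.0]]
ft_force: [1.7, -0.6, -2.7]
opening: 0.345
grasp_force: 30.0
```

```bash
python3 - <<'E'
from h import *
put([.05,-.358,0],-2.3);plan(476,213.5,180,16.1)
E
```

```text
shift m [ 0.0176 -0.106   0.0271] rz -0.53
```

Request:
{"name": "jog_arm", "arguments": {"motion": "0.006 -0.036 0.002 0 0 -0.2 0.8; 0.011 -0.064 0.006 0 0 -0.3 0.8; 0.014 -0.085 0.012 0 0 -0.5 0.8; 0.0165 -0.099 0.018 0 0 -0.5 0.8; 0.0175 -0.106 0.023 0 0 -0.5 0.8; 0.0175 -0.106 0.026 0 0 -0.5 0.8; 0.0175 -0.106 0.027 0 0 -0.5 0.8; 0.0175 -0.106 0.027 0 0 -0.5 0.8; 0.0175 -0.106 0.027 0 0 -0.5 0.8; 0.0175 -0.106 0.027 0 0 -0.5 0.8"}}

```text
time_s: 6.25
tool_pos: [476.3, 213.1, 180.4]
orientation: [[0.961, 0.276, 0.001], [0.276, -0.961, 0.0], [0.001, 0.0, -1.0]]
ft_force: [0.3, -1.0, -2.6]
opening: 0.345
grasp_force: 30.0
```

```bash
python3 - <<'E'
from h import *
import pickle
put([.0175,-.106,.027],-.5);st=state();print(cmd(),st["tool_pos"],st["joint_vel"].round(3))
s=snapshot("wrist");s={k:(np.array(v) if k!="k1" else v) for k,v in s.items()};pickle.dump(s,open("w4.pkl","wb"));save("pics/w4.png",s["color"],1.5)
hsv=cv2.cvtColor(s["color"],cv2.COLOR_RGB2HSV)
m=((hsv[...,0]>=15)&(hsv[...,0]<=28)&(hsv[...,1]>100)&(hsv[...,2]>125)).astype(np.uint8)
n,l,a,ce=cv2.connectedComponentsWithStats(m)
for i in range(1,n):
    if a[i,4]>20: print(ce[i].round(1),a[i,4],onz(s,*ce[i],30).round(1))
E
```

```text
[475.9449316173557, 213.50833167728223, 180.101, 16.066] [476.32651013 213.05483029 180.4445933 ] [ 0.004  0.002  0.001 -0.    -0.002 -0.   ]
[219.5 148.4] 150 [489.4 258.6  30. ]
[302.7 149. ] 149 [510.9 181.2  30. ]
[509.1 212.3] 48 [507.9 -44.8  30. ]
[489.2 255.7] 109 [457.1 -47.5  30. ]
[175.4 317.8] 29 [288.7 259.9  30. ]
[346.9 322.5] 51 [336.3  71.4  30. ]
[173.  347.4] 103 [247.7 254.4  30. ]
[348.7 349.3] 112 [301.9  56.3  30. ]
```

View pics/w4.png

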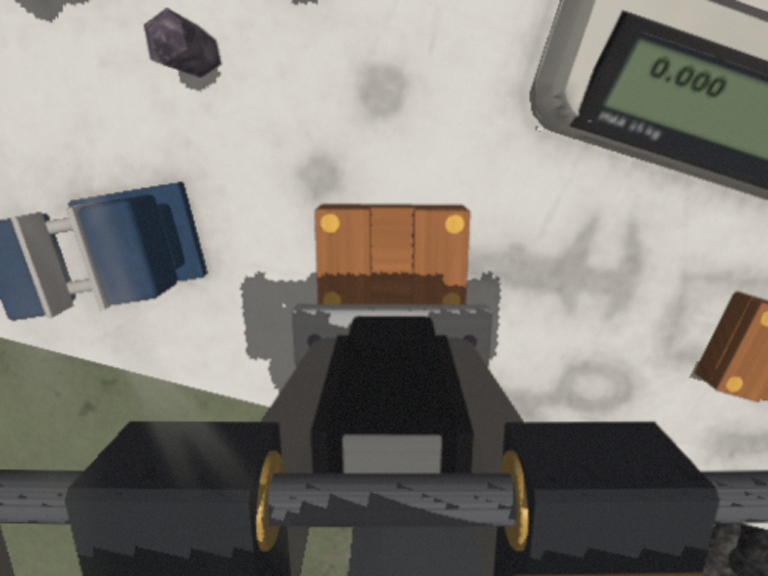

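The gauge is over the empty base. The groove edges are at x≈370 and 414 (middle 392), and the foot ends at 294 and 490 (middle 392), so it is square and centred. I'll lower it to just above contact.

```bash
python3 - <<'E'
from h import *
plan(475.1,213.1,65,15.7)
E
```

```text
shift m [-0.0009  0.0002  0.1151] rz 0.37
```

Request:
{"name": "jog_arm", "arguments": {"motion": "-0.001 0 0.003 0 0 0.3 0.8; -0.001 0 0.011 0 0 0.3 0.8; -0.001 0 0.024 0 0 0.3 0.8; -0.001 0 0.041 0 0 0.3 0.8; -0.001 0 0.06 0 0 0.3 0.8; -0.001 0 0.079 0 0 0.3 0.8; -0.001 0 0.095 0 0 0.3 0.8; -0.001 0 0.107 0 0 0.3 0.8; -0.001 0 0.113 0 0 0.3 0.8; -0.001 0 0.115 0 0 0.3 0.8"}}

```text
time_s: 7.3
tool_pos: [474.5, 213.1, 64.2]
orientation: [[0.962, 0.272, -0.001], [0.272, -0.962, -0.0], [-0.001, -0.0, -1.0]]
ft_force: [0.1, 0.6, -3.0]
opening: 0.347
grasp_force: 30.0
```

Request:
{"name": "jog_arm", "arguments": {"motion": "0 0 0.0 0 0 0 0.8; 0 0 0.001 0 0 0 0.8; 0 0 0.002 0 0 0 0.8; 0 0 0.003 0 0 0 0.8; 0 0 0.004 0 0 0 0.8; 0 0 0.005 0 0 0 0.8; 0 0 0.006 0 0 0 0.8; 0 0 0.007 0 0 0 0.8; 0 0 0.007 0 0 0 0.8; 0 0 0.007 0 0 0 0.8"}}

```text
time_s: 8.3
tool_pos: [475.4, 213.3, 58.2]
orientation: [[0.962, 0.272, 0.001], [0.272, -0.962, 0.0], [0.001, 0.0, -1.0]]
ft_force: [0.9, 0.3, 0.1]
opening: 0.35
grasp_force: 30.0
```

Request:
{"name": "jog_arm", "arguments": {"motion": "0 0 0.0005 0 0 0 0.8; 0 0 0.001 0 0 0 0.8; 0 0 0.0015 0 0 0 0.8; 0 0 0.002 0 0 0 0.8; 0 0 0.0025 0 0 0 0.8; 0 0 0.003 0 0 0 0.8; 0 0 0.003 0 0 0 0.8; 0 0 0.003 0 0 0 0.8; 0 0 0.003 0 0 0 0.8; 0 0 0.003 0 0 0 0.8"}}

```text
time_s: 9.3
tool_pos: [475.6, 213.3, 57.1]
orientation: [[0.962, 0.272, 0.001], [0.272, -0.962, -0.0], [0.001, 0.0, -1.0]]
ft_force: [-3.7, -1.0, 15.1]
opening: 0.349
grasp_force: 30.0
```

```bash
python3 - <<'E'
from h import *
import pickle
put([-.001,0,.115],.3);put([0,0,.010],0);st=state();print(cmd(),st["tool_pos"],st["ft_force"],st["torque"])
s=snapshot("wrist");c=snapshot("scene")
save("pics/w5.png",np.vstack([cv2.resize(s["color"][110:340,110:410],(600,460),interpolation=cv2.INTER_CUBIC),np.zeros((0,600,3),np.uint8)]))
print([ (np.array(proj(c,(475,213,z)))).round() for z in(30,120)])
cv2.imwrite("sc.png",cv2.cvtColor(c["color"],cv2.COLOR_RGB2BGR))
E
```

```text
[474.98398807054303, 213.2315872106001, 55.101, 15.765999999999998] [475.57836135 213.3399597   57.05808639] [-3.74075988 -0.98198204 15.06916018] [-0.13092781  0.87384681  0.03389006]
[array([199., 268.]), array([195., 246.])]
```

View pics/w5.png

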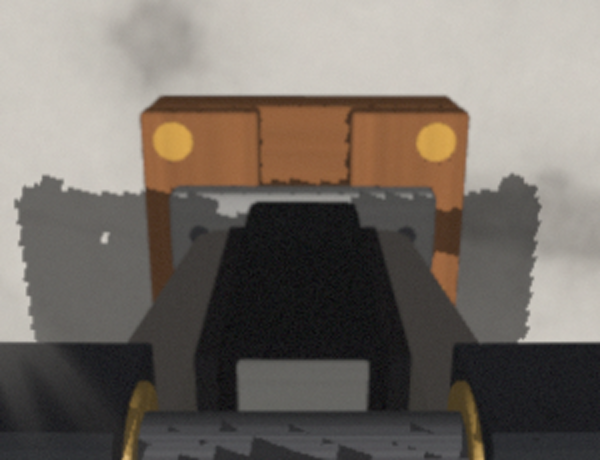

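The foot stopped at z=57.1 under 15 N, the same height at which it sat flat on the rest. It lies square across the groove: foot middle ≈303, groove middle ≈305. I'll ease the press, release and rise.

Request:
{"name": "jog_arm", "arguments": {"motion": "0 0 -0.0005 0 0 0 0.8; 0 0 -0.001 0 0 0 0.8; 0 0 -0.001 0 0 0 0.8; 0 0 -0.001 0 0 0 0.6; 0 0 -0.001 0 0 0 0.5; 0 0 -0.001 0 0 0 0.4; 0 0 -0.001 0 0 0 0.3; 0 0 -0.001 0 0 0 0.2; 0 0 -0.001 0 0 0 0.2; 0 0 -0.001 0 0 0 0.2"}}

```text
time_s: 10.4
tool_pos: [474.9, 213.2, 56.1]
orientation: [[0.962, 0.272, -0.0], [0.272, -0.962, 0.0], [-0.0, -0.0, -1.0]]
ft_force: [0.3, -0.2, -0.4]
opening: 0.801
grasp_force: 0.0
```

Request:
{"name": "jog_arm", "arguments": {"motion": "0 0 -0.002 0 0 0 0.2; 0 0 -0.008 0 0 0 0.2; 0 0 -0.02 0 0 0 0.2; 0 0 -0.036 0 0 0 0.2; 0 0 -0.054 0 0 0 0.2; 0 0 -0.074 0 0 0 0.2; 0 0 -0.094 0 0 0 0.2; 0 0 -0.111 0 0 0 0.2; 0 0 -0.124 0 0 0 0.2; 0 0 -0.13 0 0 0 0.2"}}

```text
time_s: 11.4
tool_pos: [475.9, 213.4, 188.3]
orientation: [[0.962, 0.272, 0.003], [0.272, -0.962, 0.001], [0.003, 0.0, -1.0]]
ft_force: [-0.6, 0.2, -0.1]
opening: 0.801
grasp_force: 0.0
```

```bash
python3 - <<'E'
from h import *
import pickle
put([0,0,-.131],0);st=state();print(st["tool_pos"],st["ft_force"])
s=snapshot("wrist");c=snapshot("scene");pickle.dump({k:(np.array(v) if k!="k1" else v) for k,v in s.items()},open("w6.pkl","wb"))
im=np.zeros((600,800,3),np.uint8);im[:480]=0
im[:600,:400]=cv2.resize(s["color"][120:330,185:325],(400,600),interpolation=cv2.INTER_CUBIC)
im[:600,400:]=cv2.resize(c["color"][215:305,165:225],(400,600),interpolation=cv2.INTER_CUBIC)
save("pics/w6.png",im)
E
```

```text
[475.85480253 213.41502272 188.27774935] [-0.61382396  0.2414125  -0.12929884]
```

View pics/w6.png

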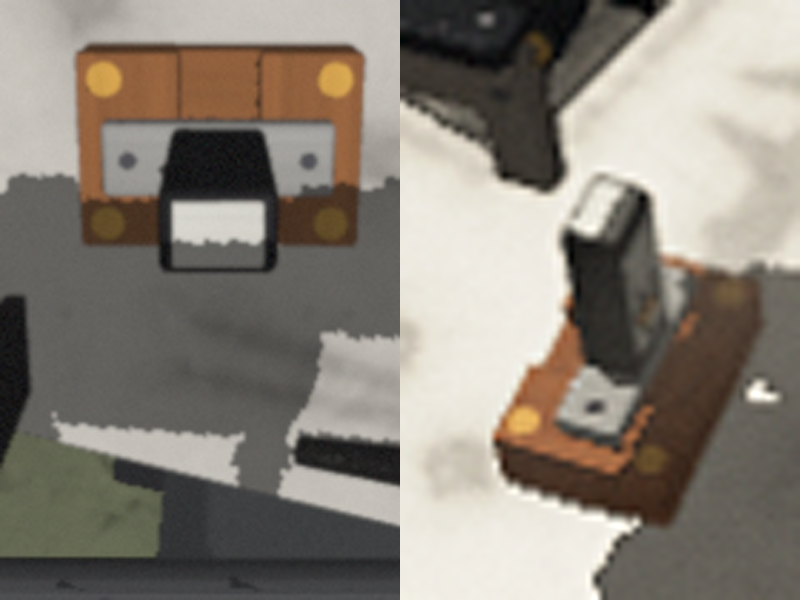

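Both views show the gauge upright with its foot flat across the groove. The foot spans x≈102–334 against the base at 78–362, and it sits about midway between the dot rows. The gripper is well clear.

```bash
python3 -c "
from rig import *
print(hand_in())"
```

```text
the job is handed in; nothing more can be done
None
```

The depth gauge now sits flat and square across the middle of the empty base's groove, pressed down with about 15 N and released; I handed the job in at about 11.5 s, without reading the pointer itself.

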